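# Hook the model holder's clamp spring onto its anchor post

## Task

The clamp spring of the plaster-model holder has come off: with the T-handled spring puller from the tool rack, and without the fingers touching the spring's hook or eye, pull the spring out by the eye at its free end and set its hook round the headed anchor post so that the tension holds it there. Then stand the puller upright again, all the way down, in the rack hole it came from.

Things in the scene. Friction and masses are not known exactly. Their poses are not given: they have to be found in the camera images.
- puller: Spring puller: upright steel pin 7 mm thick; origin its bottom tip, z up. Wooden crossbar on top, 70 mm (own x) by 20 mm (own y), 70 to 94 mm above the tip. Guard disc, 40 mm wide, 50 to 54 mm above the tip, rests on the grey rack (top 54 mm above the bench; 25 mm square hole). The other two rack tools, 80 mm apart in a row along the crossbar, have straight or mushroom handles up to 132 mm high.
- spring_hook: Spring's free end, flat 5 mm wire: pull eye (26 mm clear inside) at the outer end, then a hook, then coils. Origin: eye centre; x outwards along the spring. It stays level, 30 mm above the bench; plate below 12 mm high. It swivels about the pivot pin, starting 0.3 to 0.55 rad off to the post's +y side, and stretches along x only: eye 135 mm from the pin slack, 200 at its stop; 0.8 N + 0.08 N/mm.
- hook_bight (a point): Point in the hook's curl where the post's axis lies once home, 23 mm inwards of the eye's centre; axes as spring_hook. The curl (18 mm clear) goes from the shank on the +y side round the outer end to the -y side; the mouth opens to -y, just inwards of the curl's end. Seen from the pivot, hold this point 15 to 25 mm beyond the post, swing the post in through the mouth, then ease back.
- anchor_post (a point): Steel post on the holder's plate, 10 mm thick, with a head 16 mm wide from 38 to 44 mm above the bench. Point on its axis at hook height (30 mm). x points away from the spring's fixed pivot pin (42 mm high), which is 137 mm off at -x. With the hook home, the eye's centre is 23 mm to its +x. A clamped plaster model, under 55 mm high, lies on its -y side; its +y side is bare but for the spring.
Things that resemble listed ones, but are neither listed nor needed, are in the scene too. Leave any red or yellow look-alike of the puller alone.

How it is judged:
By the outcome, as a careful person would: the job done as asked, in the order asked, and still so for the second after the job is handed in, with the robot touching nothing.
It also fails if it takes over 51 s, if anything falls off the work surface, if the arm or the gripper's body presses on something with over 40 N, if the wrist force passes 120 N, or if a joint passes its speed limit or range.

## Robot

A 7-joint arm with a two-finger parallel gripper is mounted at the origin on the work surface. World frame = base frame: x ahead of the robot, y to its left, z up, the work surface at z = 0. Lengths are in m, angles in rad, forces in N, time in s.
With the tool pointing down it reaches from about 0.4 to 0.85 m from the base axis. Payload 6.9 kg.
Tool frame: the origin (TCP) lies on the centre line of the jaws, within the pads' length; the fingertips stand 11 mm ahead of it and the grasp point (between the pads) lies 8 mm behind it (tcp_to_tips is the distance from the TCP to the fingertips, in m); y points along the fingers, x is the direction in which the jaws open and shut, and the axes are right-handed (so a half turn about y gives the same grasp; the last joint's range is limited). The gripper opens to 85 mm and grips with 20 to 120 N. Pads are 22 mm wide; open, the fingers measure 114 mm over their backs; the gripper's body (76 mm by 85 mm) begins 54 mm behind the grasp point. The pads swing forward as they close: fully open they stand 13 mm farther back than shut.
Start: joints at [-1.052, 0.507, -0.238, 1.5, 0.126, 1.149, -0.155], TCP at [0.251, 0.572, 0.242] pointing down, gripper open.
Joint ranges: [-3.08, 3.08], [-0.24, 2.05], [-1.43, 1.35], [0, 2.5], [-1.52, 4.66], [0.17, 1.96], [-2.89, 2.89]. Speed limits (rad/s): [2.39, 2.39, 3.14, 3.14, 3.14, 3.14, 3.14].

## Interface

Orientations are given as a unit quaternion [w, x, y, z].
In Python, from workcell import observe, read_camera, hand_in, tcp_to_tips gives the robot as it stands.
- The arm moves only by the tool jog_arm, never from a script. Its argument "commands" is one flat list of numbers, 7 for each row, row after row: the shift along the tool's x, y, z in cm, then the turn, a rotation vector about the tool's x, y, z in degrees, then the finger opening in cm, from 0 to 8.54. A call has 1 to 8 rows; each row shifts and turns the pose as measured when the row begins, along the tool's axes as they then stand; what a row does not reach is not made up. A row lasts 1/12 s, in which the tool goes at most 41.7 mm and 7.16 degrees, less where a joint would pass 70% of its speed; a pose out of reach is approached as far as the arm can. A call is refused whole if a number of a shift passes 4.17 or a number of a turn 7.16, either way. A call with a gripper value outside its range is refused whole. The fingers move at their own pace and stop on an object; the grip force is fixed at half the most. Time passes only in rows, so rows that do not move let the fingers close. It gives the time, the measured TCP pose, the force and the opening at its end, in the units of the state.
- observe(): the state, without advancing time (a new reading comes with each control period).
- read_camera(name): name is "side" or "top"; returns a dict with "img" (480x640x3 uint8, blue, green, red), "fx", "fy", "cx", "cy" (pixels), "R" (3x3) and "t" (3): a world point X has camera coordinates R X + t. Camera axes: x right, y down, z forward; pixel columns grow to the right and rows downward; lengths in m; the calibration is good to about 2 mm. A picture is of the moment at which its call begins. There is no depth.
- hand_in(): hands the job in, once; it reports no verdict.
The state is a dict: "t": time; "joints": joint angles; "joint_velocities": joint speeds; "effort": joint torques, N m; "position": TCP position; "tool_rot": TCP orientation; "wrist_force": force on the tool from outside, world axes, zero at the start; "wrist_torque": the same for the moment, N m; "gripper_width": finger opening in m.
Only numpy, scipy, OpenCV 4.12 (cv2) and the standard library are available. Lean on these libraries where they do the work, as an engineer would, in place of code of your own. Each camera call takes 0.05 s, during which the arm holds its last target.

## Working session

There is one attempt and no reset: what is moved stays moved. The work goes in short steps, Python scripts to look and compute and a tool call to move; the robot and the scene stay as the last step left them, time stands still between calls to the robot, and variables do not carry over. Pictures are saved under pics/ and viewed, and the job is handed in when it is done.

Besides the shell and the picture viewer there is one more tool, called as name(argument=value, ...) on one line, values as JSON. jog_arm: Moves the arm, as the interface text tells. Its arguments: {"type":"object","properties":{"commands":{"type":"array"}},"required":["commands"]}

```bash
mkdir -p pics; ls; python3 - <<'E'
from workcell import *
import cv2
s=observe()
for k,v in s.items(): print(k,v)
print(tcp_to_tips)
for n in("side","top"):
    c=read_camera(n); cv2.imwrite(f"pics/{n}0.png",c["img"]); print(n,c["fx"],c["fy"],c["cx"],c["cy"],c["R"],c["t"])
E
```

```text
pics
t 0.0
joints [-1.0514702   0.50837184 -0.23752404  1.50110159  0.12568602  1.14890262
 -0.15476655]
joint_velocities [ 0.00085296 -0.00147866 -0.00085632 -0.00056986 -0.00049312 -0.00147168
  0.00015427]
effort [-7.92034516e-04 -6.20602727e+01 -2.18669102e+00 -2.49651021e+01
  1.27371497e-02  1.16200934e-02 -3.83240967e-05]
position [0.25120071 0.57178367 0.24141928]
tool_rot [-0.59169505  0.59239825  0.38609823 -0.38715558]
wrist_force [ 1.17612983 -0.92433926 -0.33916824]
wrist_torque [ 0.04984608 -0.02139595  0.01386355]
gripper_width 0.08540442905152767
0.011
side 482.84971907447107 482.84971907447107 325.22653452914767 235.5279756826292 [[-0.8167691  -0.57694678 -0.0045445 ]
 [-0.40234204  0.57519564 -0.7122295 ]
 [ 0.41353249 -0.5798986  -0.70193197]] [0.47392601 0.17566156 0.58352152]
top 480.632254646883 480.632254646883 320.67498077598447 239.4172555214825 [[ 0.02314895 -0.99972844  0.00267755]
 [-0.98627848 -0.02327525 -0.16344119]
 [ 0.16345913  0.00114268 -0.98654944]] [0.07310974 0.50275999 0.64169742]
```

View pics/side0.png

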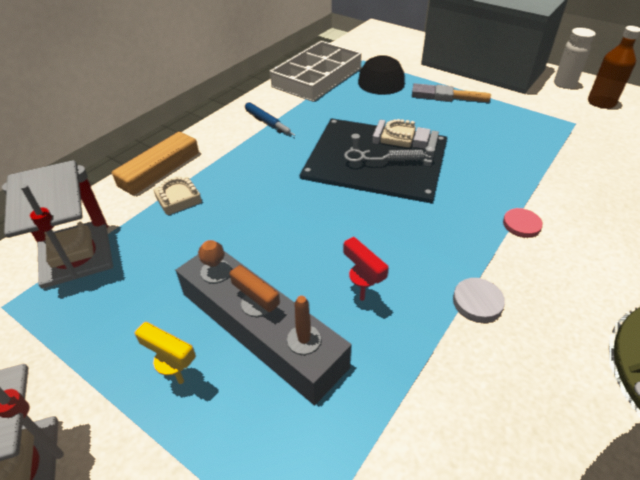

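View pics/top0.png

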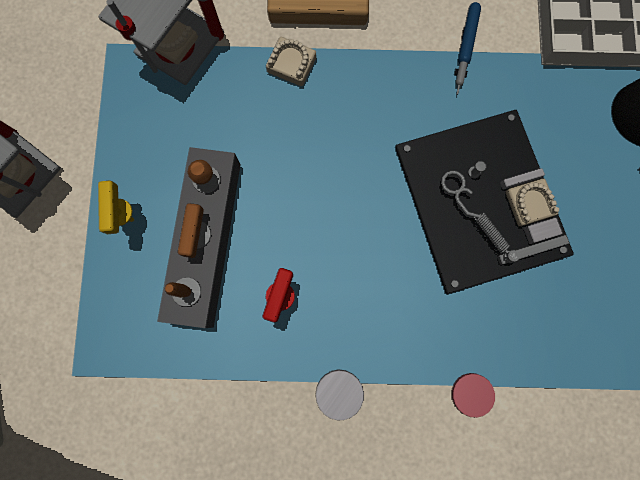

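```bash
cat > h.py <<'E'
import numpy as np, cv2
from workcell import *
def cast(c,u,v,z):
    d=np.linalg.inv(c["R"])@np.array([(u-c["cx"])/c["fx"],(v-c["cy"])/c["fy"],1.]); o=-c["R"].T@c["t"]
    return o+d*(z-o[2])/d[2]
def proj(c,X):
    p=c["R"]@np.array(X)+c["t"]; return np.array([c["fx"]*p[0]/p[2]+c["cx"],c["fy"]*p[1]/p[2]+c["cy"]])
def tri(c1,p1,c2,p2):
    A=[];b=[]
    for c,p in((c1,p1),(c2,p2)):
        d=c["R"].T@np.array([(p[0]-c["cx"])/c["fx"],(p[1]-c["cy"])/c["fy"],1.]);d/=np.linalg.norm(d);o=-c["R"].T@c["t"]
        P=np.eye(3)-np.outer(d,d);A.append(P);b.append(P@o)
    return np.linalg.lstsq(np.vstack(A),np.hstack(b),rcond=None)[0]
def crop(img,name,x,y,w,h,k):
    cv2.imwrite("pics/"+name,cv2.resize(img[y:y+h,x:x+w],None,fx=k,fy=k,interpolation=cv2.INTER_CUBIC))
E
python3 - <<'E'
from h import *
t=cv2.imread("pics/top0.png"); s=cv2.imread("pics/side0.png")
crop(t,"t_sp.png",390,105,190,150,4); crop(s,"s_sp.png",300,110,160,100,5)
crop(t,"t_rk.png",150,140,150,195,3); crop(s,"s_rk.png",170,230,190,150,4)
E
```

```text
(no output)
```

View pics/t_sp.png

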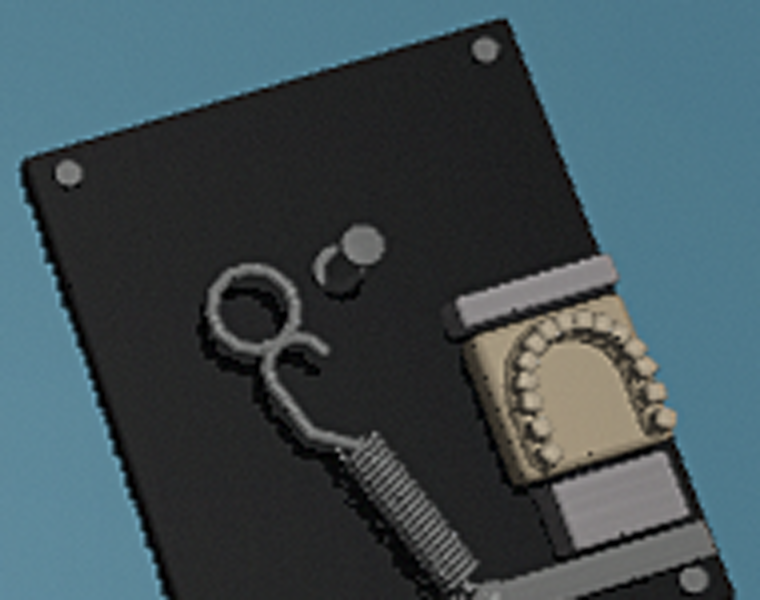

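View pics/s_sp.png

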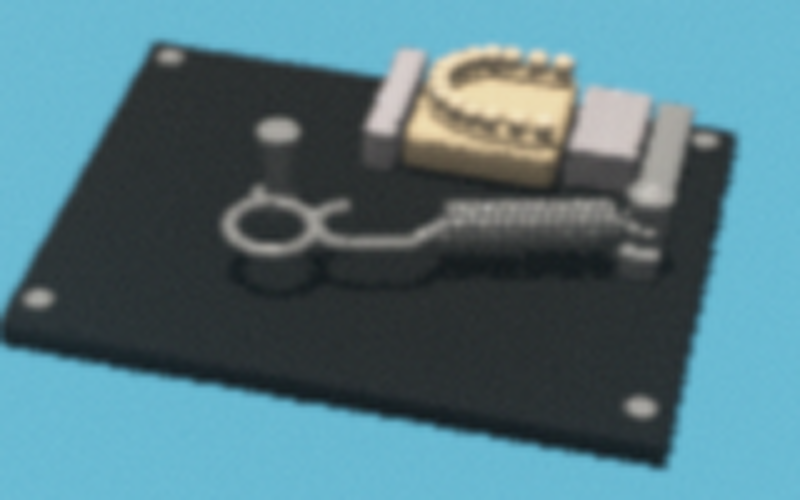

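View pics/t_rk.png

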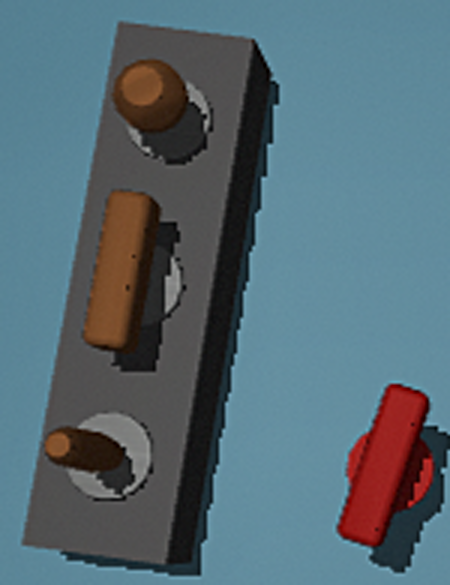

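View pics/s_rk.png

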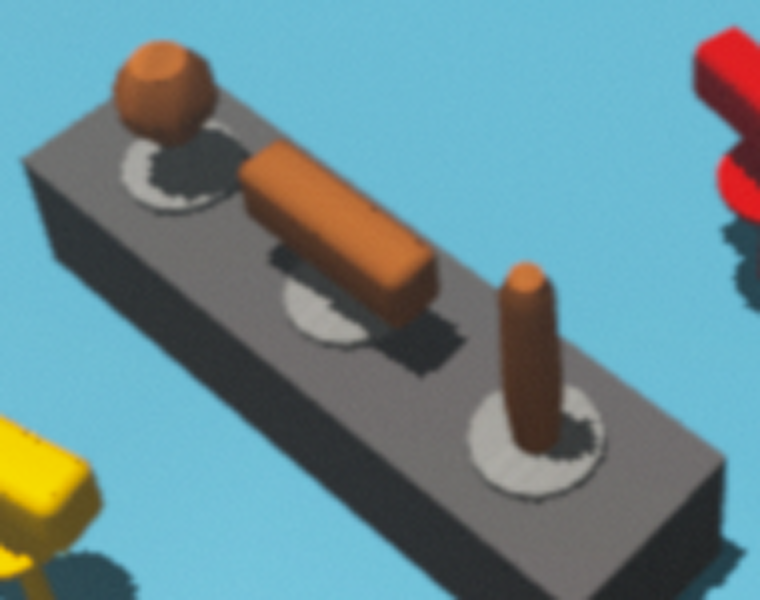

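```bash
python3 - <<'E'
from h import *
np.set_printoptions(precision=4,suppress=True)
T=read_camera("top");S=read_camera("side")
for c in(T,S): print("cam",-c["R"].T@c["t"])
def both(n,pt,ps,z):
    print(n,"tri",tri(T,pt,S,ps),"top",cast(T,*pt,z)[:2],"side",cast(S,*ps,z)[:2])
both("post",(480.75,166),(355.6,136),.044)
both("eye",(453.5,182.25),(354.2,154.4),.030)
both("pivot",(511.7,253),(430.6,148.4),.042)
# discs of neighbours, and knob heads
both("disc straight",(150+110/3,140+457/3),(170+537/4,230+440/4),.054)
both("disc mush",(150+170/3,140+118/3),(170+188/4,230+167/4),.054)
# crossbar mask
for c,n,r in((T,"top",(165,195,60,70)),(S,"side",(225,262,60,50))):
    im=c["img"];hsv=cv2.cvtColor(im,cv2.COLOR_BGR2HSV)
    m=cv2.inRange(hsv,(5,110,50),(18,255,255));mm=np.zeros_like(m);x,y,w,h=r;mm[y:y+h,x:x+w]=m[y:y+h,x:x+w]
    k=max(cv2.findContours(mm,0,2)[0],key=cv2.contourArea)
    print(n,cv2.contourArea(k),cv2.minAreaRect(k),cv2.boxPoints(cv2.minAreaRect(k)))
    print([cast(c,*p,.094)[:2] for p in cv2.boxPoints(cv2.minAreaRect(k))])
    r2=cv2.inRange(hsv,(0,150,60),(4,255,255))
E
```

```text
cam [0.3893 0.0841 0.715 ]
cam [0.2165 0.5108 0.5369]
post tri [ 0.6152 -0.1468  0.0397] top [ 0.6141 -0.1452] side [ 0.6114 -0.1412]
eye tri [ 0.5932 -0.1093  0.0289] top [ 0.5928 -0.109 ] side [ 0.5924 -0.108 ]
pivot tri [ 0.4851 -0.1873  0.0408] top [ 0.4877 -0.1857] side [ 0.4817 -0.1867]
disc straight tri [0.4213 0.267  0.0522] top [0.4211 0.2664] side [0.4207 0.268 ]
disc mush tri [0.5815 0.2491 0.0519] top [0.5816 0.249 ] side [0.579 0.25 ]
top 682.5 ((188.61599731445312, 229.1119842529297), (14.489720344543457, 52.41343307495117), 10.304845809936523) [[176.8   253.6  ]
 [186.176 202.032]
 [200.432 204.624]
 [191.056 256.192]]
[array([0.469 , 0.2717]), array([0.5382, 0.2642]), array([0.5351, 0.2451]), array([0.4661, 0.2529])]
side 927.0 ((252.4600067138672, 285.7200012207031), (53.60000228881836, 20.200002670288086), 36.869895935058594) [[224.96 277.72]
 [237.08 261.56]
 [279.96 293.72]
 [267.84 309.88]]
[array([0.5344, 0.273 ]), array([0.5404, 0.2451]), array([0.4649, 0.254 ]), array([0.4614, 0.2799])]
```

```bash
cat >> h.py <<'E'
from scipy.spatial.transform import Rotation as Ro
np.set_printoptions(precision=4,suppress=True)
def RT(q): return Ro.from_quat([q[1],q[2],q[3],q[0]]).as_matrix()
def tgt(yaw):  # tool x at world angle yaw (deg), tool y down
    x=np.array([np.cos(np.radians(yaw)),np.sin(np.radians(yaw)),0]);y=np.array([0,0,-1.]);return np.column_stack([x,y,np.cross(x,y)])
def go(pos,yaw):
    s=observe();R=RT(s["tool_rot"]);p=s["position"]
    G=tgt(yaw)
    rv=Ro.from_matrix(R.T@G).as_rotvec(degrees=True)
    print("t",round(s["t"],2),"p",p,"yaw",np.degrees(np.arctan2(R[1,0],R[0,0])).round(2),"y",R[:,1],"w",s["gripper_width"])
    print("shift(now axes) cm",R.T@(np.array(pos)-p)*100,"shift(target axes)",G.T@(np.array(pos)-p)*100,"turn deg",rv,"F",s["wrist_force"])
E
python3 - <<'E'
from h import *
for y in(83.7,-96.3): go((.5015,.258,.20),y)
# pivot by circles
P=np.array([.6141,-.1455]);E=np.array([.5928,-.1087])
from scipy.optimize import fsolve
print(fsolve(lambda v:[np.hypot(*(v-P))-.137,np.hypot(*(v-E))-.135],[.485,-.187]))
E
```

```text
t 0.2 p [0.2512 0.572  0.2417] yaw 66.29 y [-0.0005 -0.001  -1.    ] w 0.0855720604530445
shift(now axes) cm [-18.6811   4.1935 -35.5381] shift(target axes) [-28.462    4.1737 -28.32  ] turn deg [ -0.0105 -17.4081  -0.0621] F [-0.2576 -0.8612  0.2739]
t 0.2 p [0.2512 0.572  0.2417] yaw 66.29 y [-0.0005 -0.001  -1.    ] w 0.0855720604530445
shift(now axes) cm [-18.6811   4.1935 -35.5381] shift(target axes) [28.462   4.1737 28.32  ] turn deg [  0.0888 162.5918  -0.015 ] F [-0.2576 -0.8612  0.2739]
[ 0.4841 -0.1888]
```

jog_arm(commands=[-1.5,0,-3,0,-5.8,0,6,-1.5,0,-3,0,-5.8,0,6,-1.8,0,-3,0,-5.8,0,6,-2.6,0,-2.4,0,0,0,6,-2.6,0,-2.4,0,0,0,6,-2.6,0,-2.4,0,0,0,6,-2.6,0,-2.4,0,0,0,6,-2.6,0,-2.4,0,0,0,6])

```text
t: 0.87
position: [0.4272, 0.3588, 0.2381]
tool_rot: [0.521, -0.516, -0.479, 0.482]
wrist_force: [0.5, 0.6, 0.4]
gripper_width: 0.0599
```

```bash
python3 - <<'E'
from h import *
go((.5015,.258,.20),83.7)
E
```

```text
t 0.87 p [0.4272 0.3588 0.2381] yaw 85.69 y [-0.0078  0.0018 -1.    ] w 0.059914116944612586
shift(now axes) cm [-9.4994  3.734  -8.1978] shift(target axes) [-9.2061  3.81   -8.4921] turn deg [-0.4543  1.986   0.0603] F [0.4977 0.5584 0.375 ]
```

jog_arm(commands=[-2.3,0.5,-2.1,0,1,0,5,-2.3,1,-2.1,0,1,0,5,-2.3,1,-2,0,0,0,5,-1.8,1,-1.7,0,0,0,5,0,0,0,0,0,0,5])

```text
t: 1.28
position: [0.5057, 0.2504, 0.2013]
tool_rot: [0.53, -0.53, -0.467, 0.47]
wrist_force: [0.4, -0.8, 0.2]
gripper_width: 0.0499
```

```bash
python3 - <<'E'
from h import *
go((.5015,.258,.074),83.7)
E
```

```text
t 1.28 p [0.5057 0.2504 0.2013] yaw 82.9 y [-0.0039 -0.0019 -1.    ] w 0.049927726284752685
shift(now axes) cm [ 0.7349 12.7283  0.4639] shift(target axes) [ 0.712  12.7283  0.5005] turn deg [-0.2105 -0.803  -0.1338] F [ 0.4475 -0.8085  0.1966]
```

jog_arm(commands=[0.7,0,0.5,0,-0.8,0,5,0.3,2,0.2,0,0,0,5,0,2.5,0,0,0,0,5,0,2,0,0,0,0,5,0,0,0,0,0,0,5])

```text
t: 1.7
position: [0.4986, 0.2652, 0.1357]
tool_rot: [0.527, -0.525, -0.472, 0.472]
wrist_force: [-1.6, -0.8, -0.6]
gripper_width: 0.0499
```

```bash
python3 - <<'E'
from h import *
go((.5015,.258,.074),83.7)
for n in("top","side"):
    c=read_camera(n); cv2.imwrite(f"pics/{n}1.png",c["img"])
    if n=="side": crop(c["img"],"s1.png",150,180,220,170,3)
    else: crop(c["img"],"t1.png",130,130,180,200,3)
E
```

```text
t 1.7 p [0.4986 0.2652 0.1357] yaw 83.83 y [-0.0021  0.002  -1.    ] w 0.04994582087479632
shift(now axes) cm [-0.6942  6.1726 -0.3758] shift(target axes) [-0.6824  6.1747 -0.3633] turn deg [-0.1303  0.1269  0.1022] F [-1.6009 -0.8268 -0.6062]
```

View pics/s1.png

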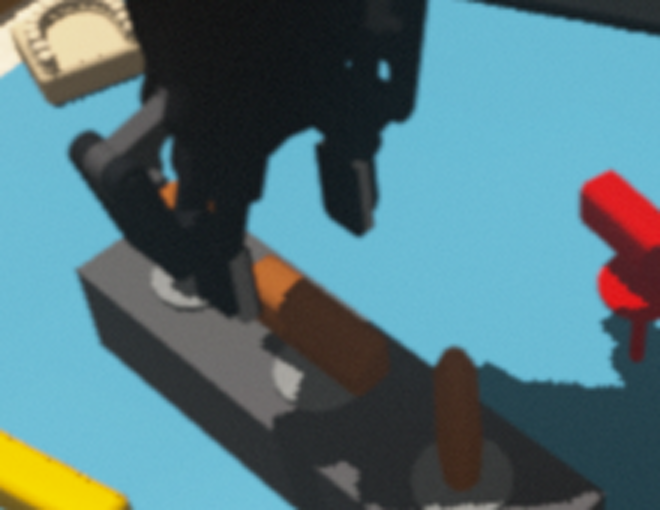

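View pics/t1.png

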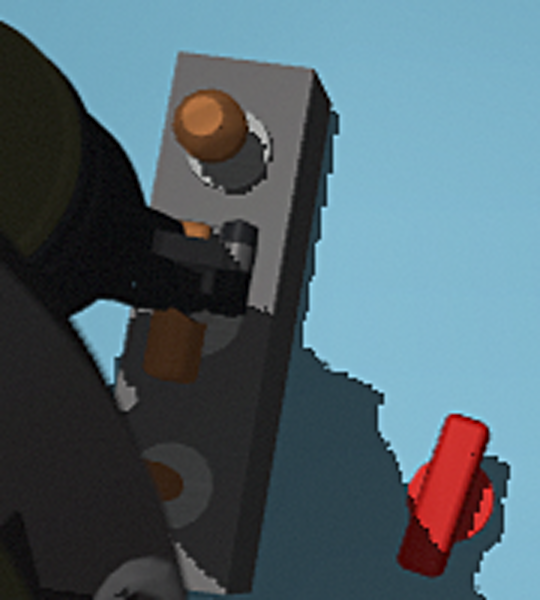

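jog_arm(commands=[-0.7,0,-0.4,0,0,0,5,0,1.5,0,0,0,0,5,0,2,0,0,0,0,5,0,1,0,0,0,0,5,0,0,0,0,0,0,5])

```text
t: 2.22
position: [0.5077, 0.2618, 0.1006]
tool_rot: [-0.525, 0.526, 0.479, -0.467]
wrist_force: [-0.4, 0.5, 0.3]
gripper_width: 0.05
```

```bash
python3 - <<'E'
from h import *
go((.5015,.258,.074),83.7)
E
```

```text
t 2.22 p [0.5077 0.2618 0.1006] yaw 84.02 y [ 0.0133  0.0102 -0.9999] w 0.04998295223190505
shift(now axes) cm [-0.4764  2.6523  0.6069] shift(target axes) [-0.449   2.6648  0.5721] turn deg [0.6955 0.3166 0.6605] F [-0.3605  0.5467  0.2709]
```

jog_arm(commands=[-0.4,0.6,0.5,0.7,0.3,0.6,5,0,0.9,0,0,0,0,5,0,0.5,0,0,0,0,5,0,0,0,0,0,0,5])

```text
t: 2.55
position: [0.5036, 0.2585, 0.0822]
tool_rot: [-0.527, 0.527, 0.473, -0.47]
wrist_force: [-0.4, 0.7, 0.4]
gripper_width: 0.0498
```

```bash
python3 - <<'E'
from h import *
go((.5015,.258,.074),83.7)
E
```

```text
t 2.55 p [0.5036 0.2585 0.0822] yaw 83.66 y [ 0.0026  0.0018 -1.    ] w 0.049834726547302886
shift(now axes) cm [-0.0777  0.8203  0.2005] shift(target axes) [-0.0758  0.821   0.1986] turn deg [ 0.137  -0.0373  0.1213] F [-0.3765  0.7348  0.3733]
```

jog_arm(commands=[0,0.5,0.2,0,0,0,5,0,0.3,0,0,0,0,5,0,0,0,0,0,0,3,0,0,0,0,0,0,2.2])

```text
t: 2.88
position: [0.5016, 0.2591, 0.0737]
tool_rot: [-0.527, 0.527, 0.473, -0.47]
wrist_force: [0.3, -0.1, 0.2]
gripper_width: 0.0267
```

```bash
python3 - <<'E'
from h import *
go((.5015,.258,.074),83.7)
E
```

```text
t 2.88 p [0.5016 0.2591 0.0737] yaw 83.68 y [ 0.0031  0.0022 -1.    ] w 0.026719960146775447
shift(now axes) cm [-0.1099 -0.0254 -0.0061] shift(target axes) [-0.1099 -0.0251 -0.006 ] turn deg [ 0.1603 -0.0214  0.1426] F [ 0.3184 -0.0846  0.2301]
```

jog_arm(commands=[0,0,0,0,0,0,0.5,0,0,0,0,0,0,0.5,0,0,0,0,0,0,0.5,0,0,0,0,0,0,0.5])

```text
t: 3.22
position: [0.5016, 0.2591, 0.074]
tool_rot: [-0.527, 0.527, 0.473, -0.47]
wrist_force: [-0.3, -0.7, -0.4]
gripper_width: 0.0194
```

```bash
python3 - <<'E'
from h import *
go((.5015,.258,.074),83.7)
E
```

```text
t 3.22 p [0.5016 0.2591 0.074 ] yaw 83.68 y [ 0.0032  0.0022 -1.    ] w 0.019397163566467802
shift(now axes) cm [-0.1135  0.0029  0.0013] shift(target axes) [-0.1135  0.0032  0.0013] turn deg [ 0.1713 -0.0191  0.1432] F [-0.3447 -0.6808 -0.3776]
```

jog_arm(commands=[0,-1,0,0,0,0,0.5,0,-2,0,0,0,0,0.5,0,-2,0,0,0,0,0.5,0,-2,0,0,0,0,0.5,0,-2,0,0,0,0,0.5,0,-1,0,0,0,0,0.5,0,0,0,0,0,0,0.5])

```text
t: 3.8
position: [0.5003, 0.2586, 0.1815]
tool_rot: [0.527, -0.527, -0.472, 0.471]
wrist_force: [-0.3, -0.1, -1.7]
gripper_width: 0.0189
```

```bash
python3 - <<'E'
from h import *
go((.593,-.109,.18),25)
for n in("top","side"):
    c=read_camera(n); cv2.imwrite(f"pics/{n}2.png",c["img"])
    if n=="side": crop(c["img"],"s2.png",150,150,220,190,3)
E
```

```text
t 3.8 p [0.5003 0.2586 0.1815] yaw 83.71 y [ 0.0011  0.0015 -1.    ] w 0.018903397755192085
shift(now axes) cm [-35.5191   0.1033 -13.2444] shift(target axes) [ -7.1286   0.149  -37.2316] turn deg [ 0.0004 58.7112  0.1124] F [-0.2961 -0.0694 -1.7292]
```

View pics/s2.png

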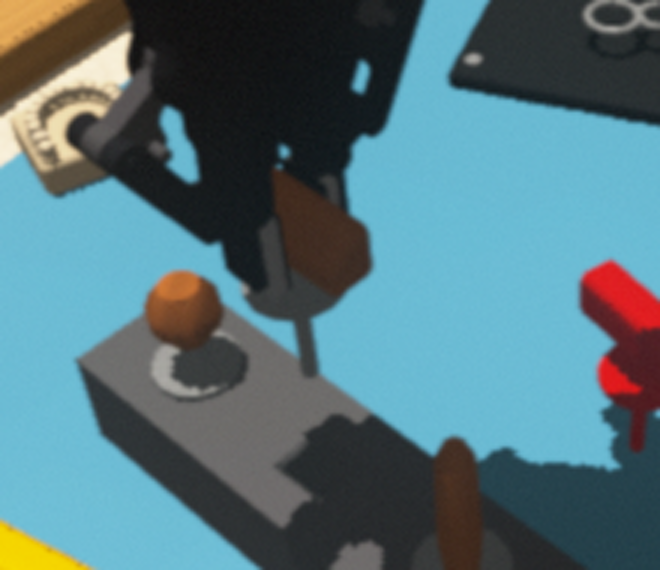

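jog_arm(commands=[-2.0,0,-0.8,0,4,0,0.5,-2.7,0,-1.3,0,6,0,0.5,-2.5,0,-1.6,0,6,0,0.5,-2.3,0,-1.8,0,6,0,0.5,-2.1,0,-2.1,0,6,0,0.5,-1.9,0,-2.3,0,6,0,0.5,-1.6,0,-2.5,0,6,0,0.5,-1.4,0,-2.6,0,6,0,0.5])

```text
t: 4.57
position: [0.5569, 0.0375, 0.1704]
tool_rot: [0.674, -0.668, -0.218, 0.228]
wrist_force: [0.5, 0.1, -1.4]
gripper_width: 0.0193
```

```bash
python3 - <<'E'
from h import *
S=read_camera("side");print(proj(S,(.5003,.258,.1115)))
go((.593,-.109,.18),25)
E
```

```text
[253.0715 272.7432]
t 4.62 p [0.5581 0.0292 0.1701] yaw 35.86 y [-0.0145 -0.0022 -0.9999] w 0.019865680334240576
shift(now axes) cm [ -5.2751  -1.0076 -13.2387] shift(target axes) [ -2.6725  -0.9871 -13.9996] turn deg [-0.314  10.859  -0.7807] F [ 2.0166 -6.6661 -0.6953]
```

jog_arm(commands=[-0.8,-0.3,-2.6,0,4,-0.4,0.5,-0.6,-0.3,-2.6,0,4,-0.4,0.5,-0.5,0,-2.6,0,3,0,0.5,-0.5,0,-2.2,0,0,0,0.5,-0.3,0,-1.4,0,0,0,0.5,0,0,0,0,0,0,0.5,0,0,0,0,0,0,0.5])

```text
t: 5.2
position: [0.5875, -0.0909, 0.1673]
tool_rot: [0.694, -0.689, -0.142, 0.153]
wrist_force: [0.3, 0.4, -1.9]
gripper_width: 0.0193
```

```bash
python3 - <<'E'
from h import *
go((.593,-.109,.15),25)
for n in("top","side"):
    c=read_camera(n); cv2.imwrite(f"pics/{n}3.png",c["img"])
    if n=="side": crop(c["img"],"s3.png",290,50,190,150,4)
    else: crop(c["img"],"t3.png",390,105,190,150,4)
E
```

```text
t 5.2 p [ 0.5875 -0.0909  0.1673] yaw 24.13 y [-0.0163  0.0043 -0.9999] w 0.019341473451111535
shift(now axes) cm [-0.2139  1.7098 -1.8998] shift(target axes) [-0.2652  1.7269 -1.8777] turn deg [-0.6135 -0.8781 -0.7466] F [ 0.3379  0.3673 -1.8652]
```

View pics/s3.png

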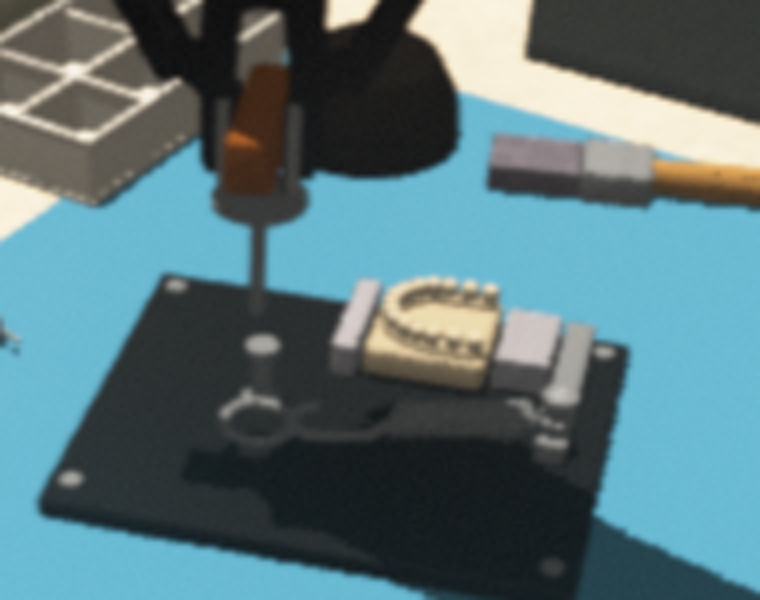

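View pics/t3.png

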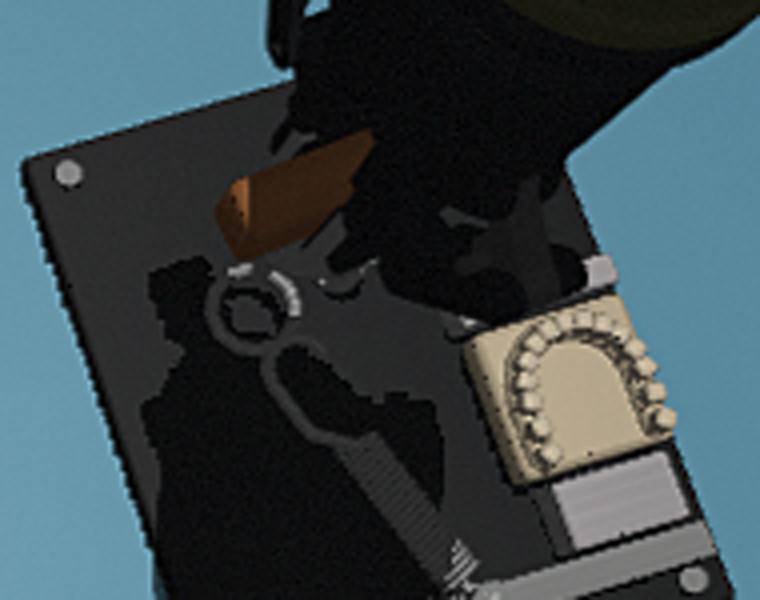

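jog_arm(commands=[-0.2,1,-1.0,-0.6,-0.9,-0.7,0.5,0,1.4,-0.7,0,0,0,0.5,0,1.2,-0.1,0,0,0,0.5,0,0.6,0,0,0,0,0.5,0,0,0,0,0,0,0.5])

```text
t: 5.72
position: [0.5936, -0.0974, 0.1247]
tool_rot: [0.691, -0.688, -0.159, 0.157]
wrist_force: [-0.5, -0.1, -0.5]
gripper_width: 0.0197
```

```bash
python3 - <<'E'
from h import *
go((.593,-.109,.115),25)
E
```

```text
t 5.72 p [ 0.5936 -0.0974  0.1247] yaw 25.89 y [ 0.0016  0.0048 -1.    ] w 0.01966489316405205
shift(now axes) cm [-0.5656  0.9681 -1.0181] shift(target axes) [-0.5464  0.9738 -1.0232] turn deg [-0.212   0.8925  0.1999] F [-0.5127 -0.1045 -0.5428]
```

jog_arm(commands=[-0.5,0.4,-0.9,-0.2,0.9,0.2,0.5,0,0.4,-0.2,0,0,0,0.5,0,0,0,0,0,0,0.5,0,0,0,0,0,0,0.5])

```text
t: 6.05
position: [0.5945, -0.1075, 0.1172]
tool_rot: [0.69, -0.69, -0.154, 0.154]
wrist_force: [-0.2, -0.8, -0.7]
gripper_width: 0.0192
```

```bash
python3 - <<'E'
from h import *
go((.593,-.109,.115),25)
for n in("top","side"):
    c=read_camera(n); cv2.imwrite(f"pics/{n}4.png",c["img"])
    if n=="side": crop(c["img"],"s4.png",290,80,160,120,5)
    else: crop(c["img"],"t4.png",420,135,100,100,6)
E
```

```text
t 6.05 p [ 0.5945 -0.1075  0.1172] yaw 25.14 y [ 0.0007  0.0008 -1.    ] w 0.019231554743028356
shift(now axes) cm [-0.1995  0.2216 -0.0733] shift(target axes) [-0.1991  0.2219 -0.0737] turn deg [-0.0247  0.1395  0.0575] F [-0.1942 -0.7836 -0.6787]
```

View pics/s4.png

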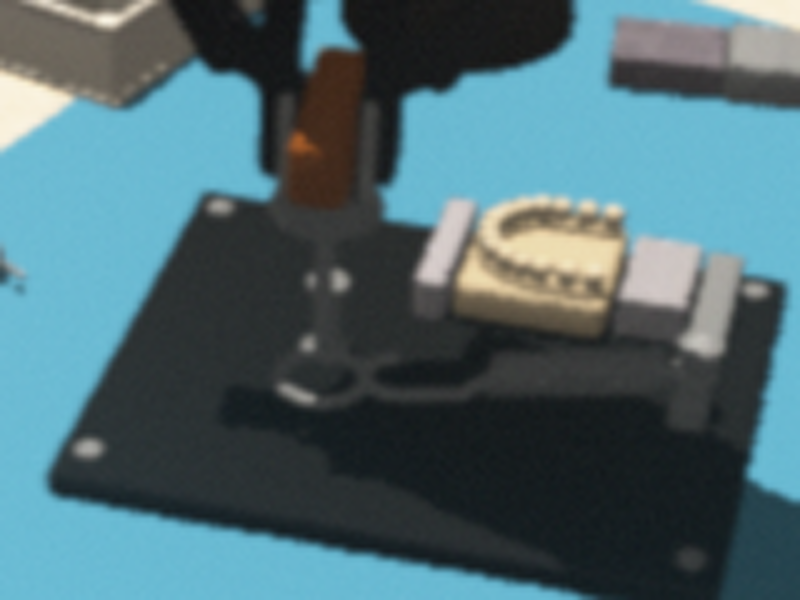

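View pics/t4.png

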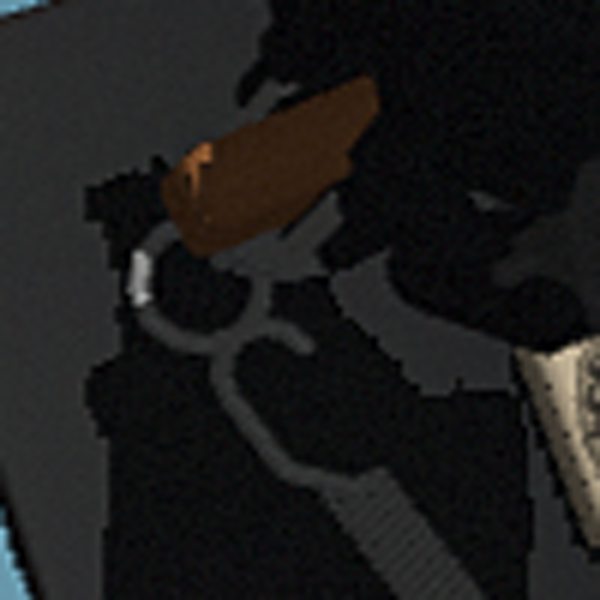

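```bash
python3 - <<'E'
from h import *
S=read_camera("side")
print(proj(S,(.5945,-.1075,.047)),proj(S,(.5928,-.1087,.047)),proj(S,(.5928,-.1087,.03)),cast(S,355.4,151,.047), proj(S,(.5945,-.1075,.054+.045)))
g=cv2.cvtColor(S["img"],cv2.COLOR_BGR2GRAY)
c=cv2.createCLAHE(4,(4,4)).apply(g); crop(c,"s4c.png",330,110,60,60,10)
E
```

```text
[353.434  146.2138] [354.6043 146.2095] [354.2445 154.1487] [ 0.5837 -0.0971  0.047 ] [354.5474 120.4993]
```

View pics/s4c.png

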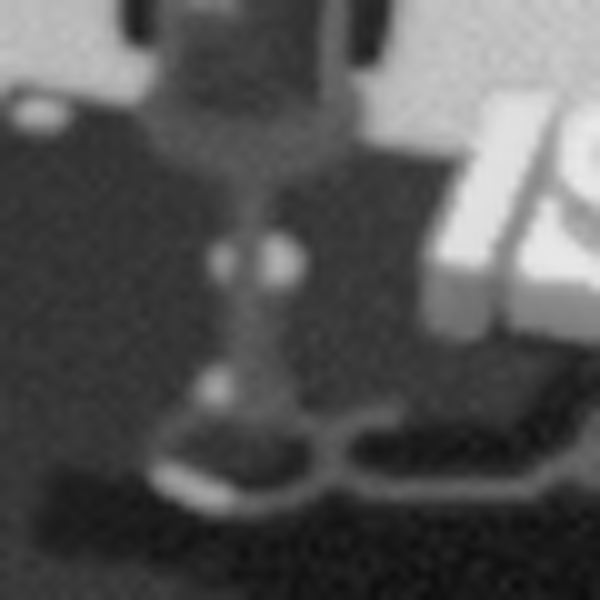

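jog_arm(commands=[-0.2,0,-0.1,0,0,0,0.5,0,0.6,0,0,0,0,0.5,0,0.8,0,0,0,0,0.5,0,0.6,0,0,0,0,0.5,0,0,0,0,0,0,0.5])

```text
t: 6.62
position: [0.5934, -0.1091, 0.0964]
tool_rot: [0.69, -0.69, -0.155, 0.153]
wrist_force: [0.2, -0.2, -0.8]
gripper_width: 0.0195
```

```bash
python3 - <<'E'
from h import *
go((.593,-.109,.088),25)
c=read_camera("side");crop(c["img"],"s5.png",330,110,100,60,8)
c=read_camera("top");crop(c["img"],"t5.png",430,145,80,80,8)
E
```

```text
t 6.62 p [ 0.5934 -0.1091  0.0964] yaw 25.16 y [ 0.0029  0.0009 -1.    ] w 0.019482317429937723
shift(now axes) cm [-0.0378  0.8388  0.0298] shift(target axes) [-0.0353  0.8389  0.0293] turn deg [0.0223 0.1616 0.1757] F [ 0.166  -0.2284 -0.7505]
```

View pics/s5.png

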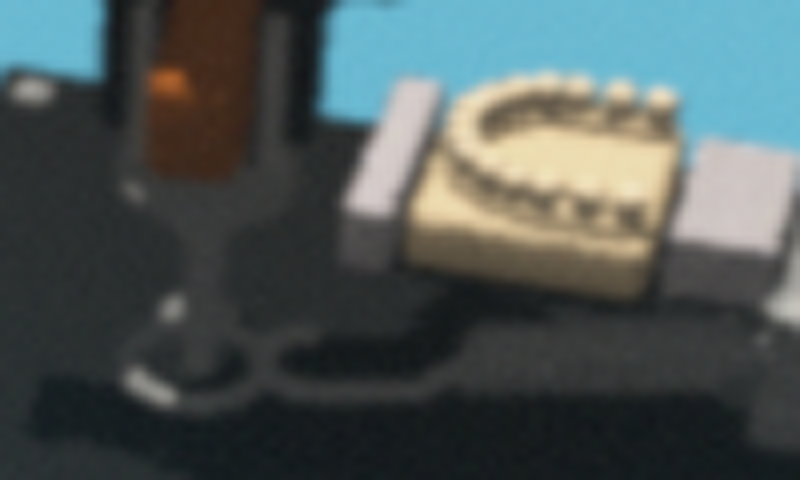

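View pics/t5.png

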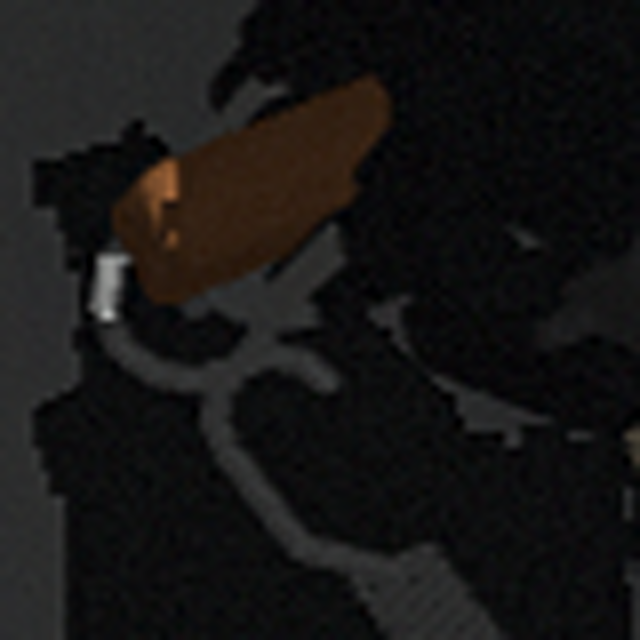

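jog_arm(commands=[0,0.5,0,0,0,0,0.5,0,0.3,0,0,0,0,0.5,0,0.1,0,0,0,0,0.5,0,0,0,0,0,0,0.5])

```text
t: 7.05
position: [0.5943, -0.1092, 0.0875]
tool_rot: [-0.69, 0.69, 0.156, -0.153]
wrist_force: [-0.2, -0.1, -1.0]
gripper_width: 0.0193
```

```bash
python3 - <<'E'
from h import *
go((.637,-.076,.088),25)
E
```

```text
t 7.05 p [ 0.5943 -0.1092  0.0875] yaw 25.17 y [ 0.0043  0.0007 -1.    ] w 0.019307508919701136
shift(now axes) cm [ 5.2796 -0.0252  1.1844] shift(target axes) [ 5.276  -0.0459  1.1996] turn deg [0.0668 0.1656 0.2401] F [-0.2129 -0.1417 -1.0485]
```

Pin is in the eye; pull outward.

jog_arm(commands=[0.6,0,0.15,0,0,0,0.5,0.8,0,0.2,0,0,0,0.5,0.8,0,0.2,0,0,0,0.5,0.8,0,0.2,0,0,0,0.5,0.8,0,0.2,0,0,0,0.5,0,0,0,0,0,0,0.5])

```text
t: 7.55
position: [0.6259, -0.0829, 0.0873]
tool_rot: [-0.69, 0.69, 0.154, -0.154]
wrist_force: [-3.2, -0.8, -1.6]
gripper_width: 0.0192
```

```bash
python3 - <<'E'
from h import *
go((.637,-.076,.088),25)
c=read_camera("side");crop(c["img"],"s6.png",320,90,130,90,6)
c=read_camera("top");crop(c["img"],"t6.png",410,125,120,120,5)
E
```

```text
t 7.55 p [ 0.6259 -0.0829  0.0873] yaw 25.12 y [ 0.0002 -0.0006 -1.    ] w 0.01922025603969619
shift(now axes) cm [ 1.2958 -0.0695  0.1546] shift(target axes) [ 1.2954 -0.0692  0.1573] turn deg [ 0.0341  0.1171 -0.0062] F [-3.1922 -0.8196 -1.5955]
```

View pics/s6.png

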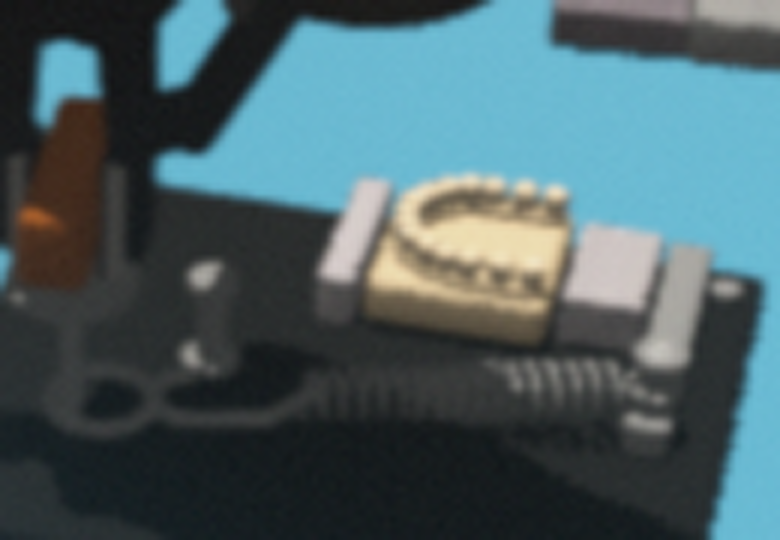

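View pics/t6.png

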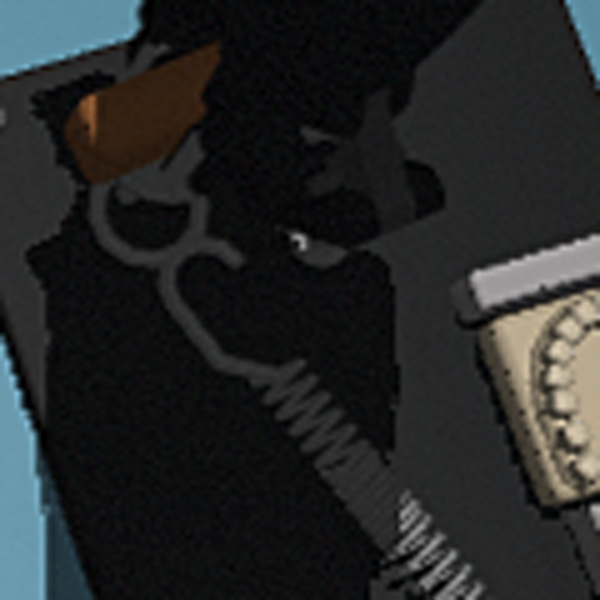

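jog_arm(commands=[0.7,0,0.1,0,0,0,0.5,0.7,0,0.1,0,0,0,0.5,0.2,0,0,0,0,0,0.5,0,0,0,0,0,0,0.5])

```text
t: 7.98
position: [0.6365, -0.0782, 0.087]
tool_rot: [-0.69, 0.691, 0.15, -0.154]
wrist_force: [-2.5, -1.1, 0.1]
gripper_width: 0.0195
```

```bash
python3 - <<'E'
from h import *
go((.6644,-.1288,.088),25)
p=observe()["position"][:2]-np.array([.4841,-.1888]);print(np.hypot(*p),np.degrees(np.arctan2(p[1],p[0])))
E
```

```text
t 7.98 p [ 0.6365 -0.0782  0.087 ] yaw 24.89 y [-0.0052 -0.0039 -1.    ] w 0.01946914534697635
shift(now axes) cm [ 0.4009 -0.0969 -5.7632] shift(target axes) [ 0.3907 -0.1024 -5.7638] turn deg [ 0.0801 -0.1077 -0.3633] F [-2.5135 -1.1109  0.0547]
0.18829521539531124 35.96583558966784
```

jog_arm(commands=[0.2,0,-0.7,0,0,-0.3,0.5,0.2,0,-0.8,0,0,0,0.5,0.2,0,-0.8,0,0,0,0.5,0,0,-0.6,0,0,0,0.5,0,0,0,0,0,0,0.5])

```text
t: 8.4
position: [0.6542, -0.1063, 0.0869]
tool_rot: [-0.69, 0.691, 0.151, -0.153]
wrist_force: [-3.8, -1.9, 0.8]
gripper_width: 0.0192
```

```bash
python3 - <<'E'
from h import *
go((.6644,-.1288,.088),25)
p=observe()["position"][:2]-np.array([.4841,-.1888]);print(np.hypot(*p),np.degrees(np.arctan2(p[1],p[0])))
c=read_camera("side");crop(c["img"],"s7.png",320,90,130,90,6)
c=read_camera("top");crop(c["img"],"t7.png",410,125,120,120,5)
E
```

```text
t 8.4 p [ 0.6542 -0.1063  0.0869] yaw 24.8 y [-0.0025 -0.0031 -1.    ] w 0.019231813161407145
shift(now axes) cm [-0.0119 -0.1014 -2.4684] shift(target axes) [-0.0202 -0.1058 -2.4682] turn deg [ 0.1012 -0.1997 -0.2033] F [-3.8495 -1.8506  0.8246]
0.18898757546193157 25.867710672370333
```

View pics/s7.png

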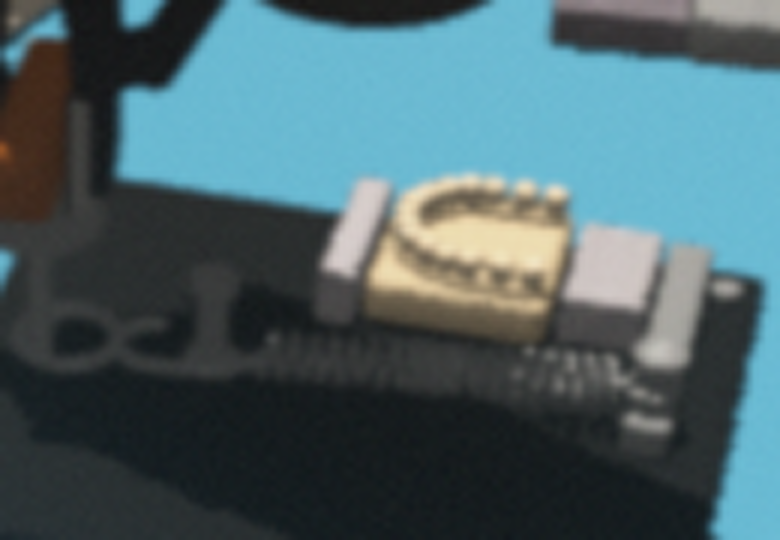

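View pics/t7.png

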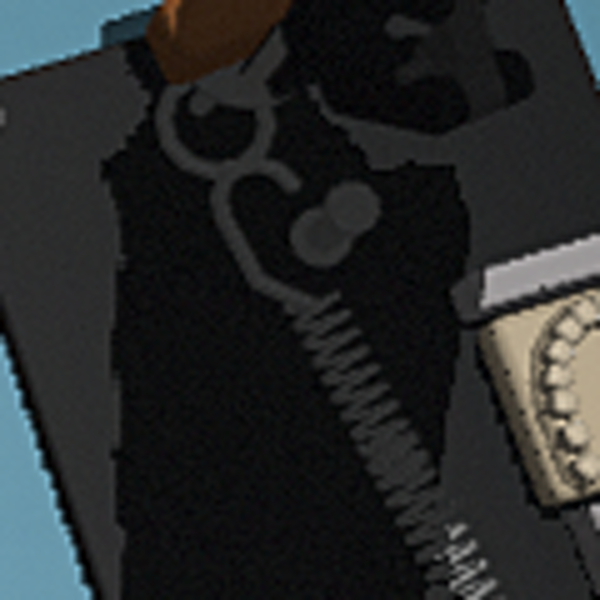

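jog_arm(commands=[0,-0.1,-0.7,0,0,-0.2,0.5,0,0,-0.7,0,0,0,0.5,0,0,-0.6,0,0,0,0.5,0,0,0,0,0,0,0.5])

```text
t: 8.83
position: [0.6618, -0.123, 0.0873]
tool_rot: [0.691, -0.69, -0.152, 0.153]
wrist_force: [-3.4, -2.1, -0.4]
gripper_width: 0.0194
```

```bash
python3 - <<'E'
from h import *
go((.6644,-.1288,.088),25)
p=observe()["position"][:2]-np.array([.4841,-.1888]);print(np.hypot(*p),np.degrees(np.arctan2(p[1],p[0])))
c=read_camera("side");crop(c["img"],"s8.png",310,90,130,90,6)
c=read_camera("top");crop(c["img"],"t8.png",410,125,120,120,5)
E
```

```text
t 8.83 p [ 0.6618 -0.123   0.0873] yaw 24.93 y [-0.0017  0.0009 -1.    ] w 0.019437134293466465
shift(now axes) cm [-0.0032 -0.0661 -0.6332] shift(target axes) [-0.0038 -0.0651 -0.6333] turn deg [-0.0904 -0.066  -0.0656] F [-3.3523 -2.1093 -0.4482]
0.1894368143464531 20.310752178791947
```

View pics/t8.png

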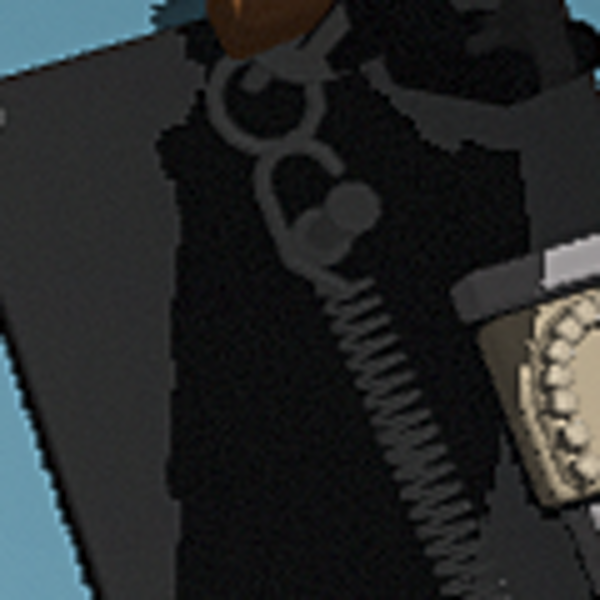

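jog_arm(commands=[0,0,-0.5,0,0,0,0.5,0,0,-0.3,0,0,0,0.5,0,0,0,0,0,0,0.5])

```text
t: 9.18
position: [0.6649, -0.128, 0.0872]
tool_rot: [0.692, -0.689, -0.153, 0.154]
wrist_force: [-4.7, -1.5, -0.2]
gripper_width: 0.019
```

```bash
python3 - <<'E'
from h import *
go((.6359,-.1383,.088),25)
p=observe()["position"][:2]-np.array([.4841,-.1888]);print(np.hypot(*p),np.degrees(np.arctan2(p[1],p[0])))
c=read_camera("side");crop(c["img"],"s9.png",310,90,130,90,6)
c=read_camera("top");crop(c["img"],"t9.png",410,125,120,120,5)
E
```

```text
t 9.18 p [ 0.6649 -0.128   0.0872] yaw 25.05 y [-0.0026  0.0031 -1.    ] w 0.019021594325852355
shift(now axes) cm [-3.0623 -0.0743  0.2938] shift(target axes) [-3.0624 -0.0787  0.2907] turn deg [-0.2228  0.0522 -0.0612] F [-4.6833 -1.5419 -0.152 ]
0.19073637891377643 18.590708794339818
```

View pics/t9.png

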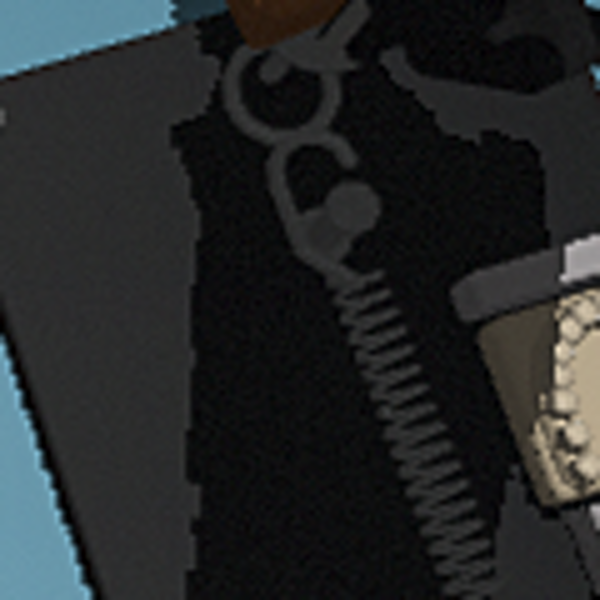

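View pics/s9.png

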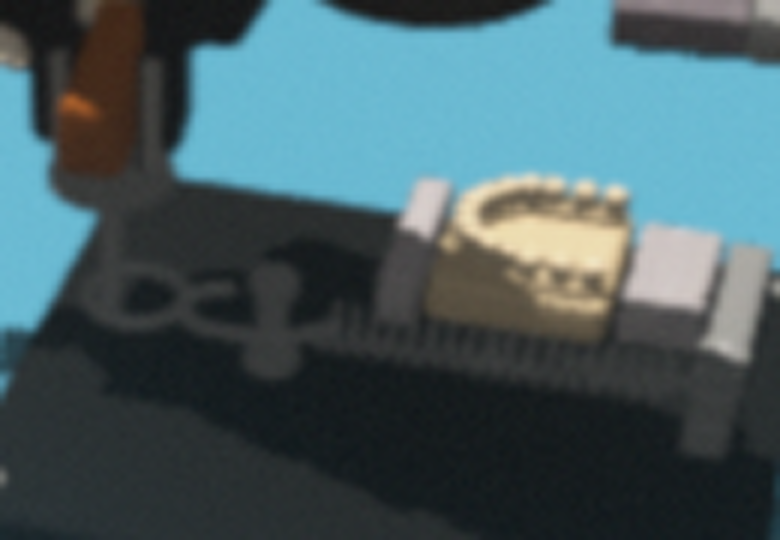

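jog_arm(commands=[0.1,0,-0.4,0,0,0,0.5,0,0,0,0,0,0,0.5,0,0,0,0,0,0,0.5])

```text
t: 9.53
position: [0.6672, -0.13, 0.0871]
tool_rot: [0.692, -0.689, -0.153, 0.155]
wrist_force: [-3.5, -2.3, 0.1]
gripper_width: 0.0193
```

```bash
python3 - <<'E'
from h import *
go((.6359,-.1383,.088),25)
p=observe()["position"][:2]-np.array([.4841,-.1888]);print(np.hypot(*p),np.degrees(np.arctan2(p[1],p[0])))
T=read_camera("top");crop(cv2.convertScaleAbs(T["img"],alpha=2.2),"t10.png",450,130,60,60,10)
# where post axis at z=.03 and .012,.044 appear, from head centre
P=cast(T,480.75,166,.044)
for z in(.012,.03,.044): print(z,(proj(T,(P[0],P[1],z))-[450,130])*10)
E
```

```text
t 9.53 p [ 0.6672 -0.13    0.0871] yaw 25.11 y [-0.0033  0.0039 -1.    ] w 0.019347446942999603
shift(now axes) cm [-3.1853 -0.0784  0.5787] shift(target axes) [-3.1863 -0.0853  0.5722] turn deg [-0.2827  0.1104 -0.0743] F [-3.5061 -2.2827  0.0846]
0.19230018229956822 17.798386455054313
0.012 [237.7164 426.1789]
0.03 [276.2085 389.6751]
0.044 [307.5 360. ]
```

View pics/t10.png

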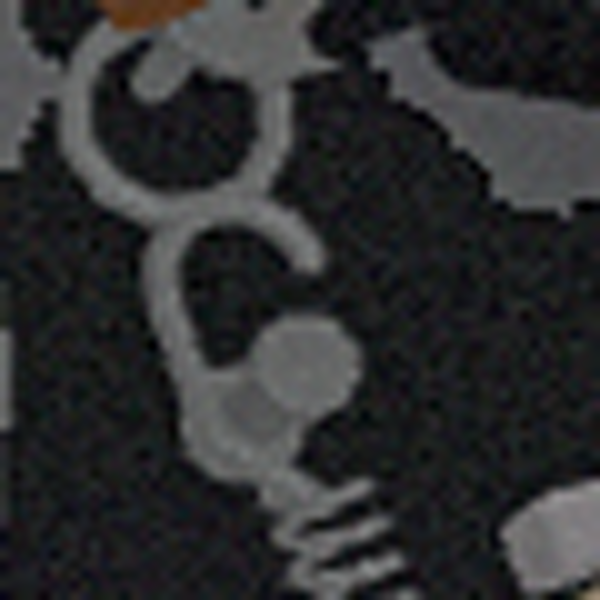

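jog_arm(commands=[-0.5,0,0.05,0,0,0,0.5,-0.6,0,0.1,0,0,0,0.5,-0.6,0,0.1,0,0,0,0.5,0,0,0,0,0,0,0.5,0,0,0,0,0,0,0.5])

```text
t: 10.0
position: [0.6494, -0.1348, 0.0876]
tool_rot: [0.692, -0.689, -0.154, 0.154]
wrist_force: [-3.4, -0.9, -1.1]
gripper_width: 0.0193
```

```bash
python3 - <<'E'
from h import *
go((.6359,-.1383,.088),25)
p=observe()["position"][:2]-np.array([.4841,-.1888]);print(np.hypot(*p),np.degrees(np.arctan2(p[1],p[0])))
T=read_camera("top");crop(cv2.convertScaleAbs(T["img"],alpha=2.2),"t11.png",450,130,60,60,10)
E
```

```text
t 10.0 p [ 0.6494 -0.1348  0.0876] yaw 25.15 y [-0.001   0.0042 -1.    ] w 0.01928139857303358
shift(now axes) cm [-1.367  -0.0359  0.2561] shift(target axes) [-1.3676 -0.0357  0.2525] turn deg [-0.2414  0.1452  0.0519] F [-3.4143 -0.8764 -1.0525]
0.17385812663435696 18.09237650475146
```

View pics/t11.png

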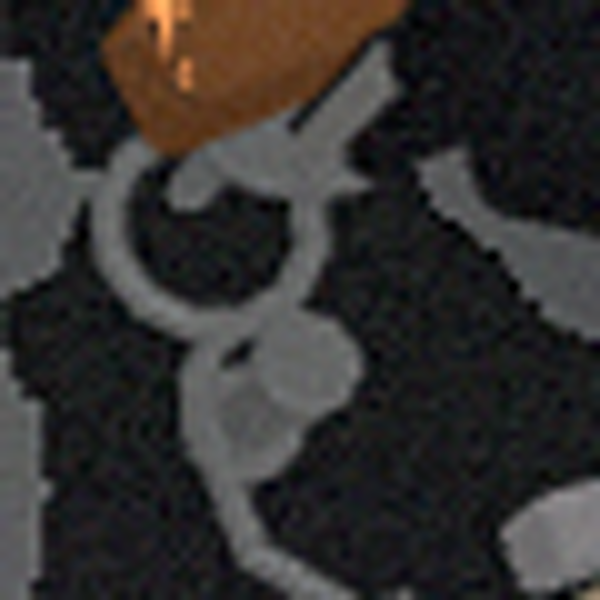

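jog_arm(commands=[-0.5,0,0.05,0,0,0,0.5,-0.4,0,0.1,0,0,0,0.5,-0.2,0,0,0,0,0,0.5,0,0,0,0,0,0,0.5,0,0,0,0,0,0,0.5])

```text
t: 10.47
position: [0.6415, -0.137, 0.089]
tool_rot: [0.691, -0.689, -0.157, 0.151]
wrist_force: [0.9, 0.7, -1.1]
gripper_width: 0.0191
```

```bash
python3 - <<'E'
from h import *
go((.6359,-.1383,.088),25)
p=observe()["position"][:2]-np.array([.4841,-.1888]);print(np.hypot(*p),np.degrees(np.arctan2(p[1],p[0])))
T=read_camera("top");crop(cv2.convertScaleAbs(T["img"],alpha=2.2),"t12.png",450,130,60,60,10)
T=read_camera("side");crop(cv2.convertScaleAbs(T["img"],alpha=2.2),"s12.png",310,90,100,80,8)
E
```

```text
t 10.47 p [ 0.6415 -0.137   0.089 ] yaw 25.22 y [ 0.0077  0.0052 -1.    ] w 0.019128194434596686
shift(now axes) cm [-0.5658  0.0967  0.1222] shift(target axes) [-0.5653  0.1018  0.1201] turn deg [-0.0824  0.2252  0.5268] F [ 0.9419  0.6691 -1.0604]
0.16573439435027607 18.213136708597208
```

View pics/t12.png

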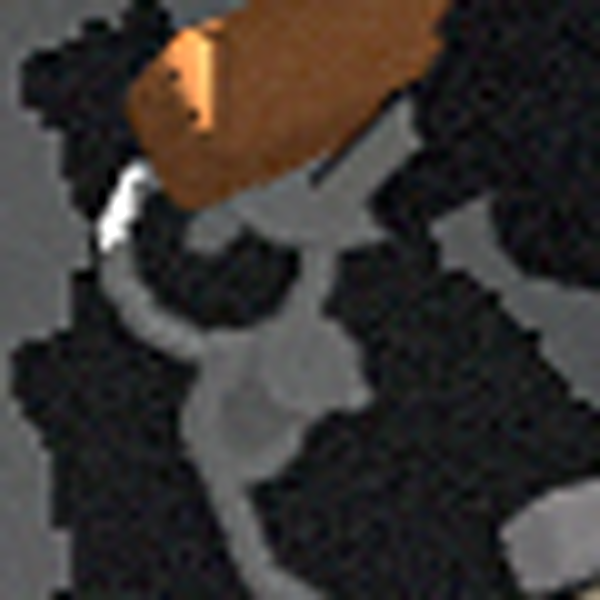

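View pics/s12.png

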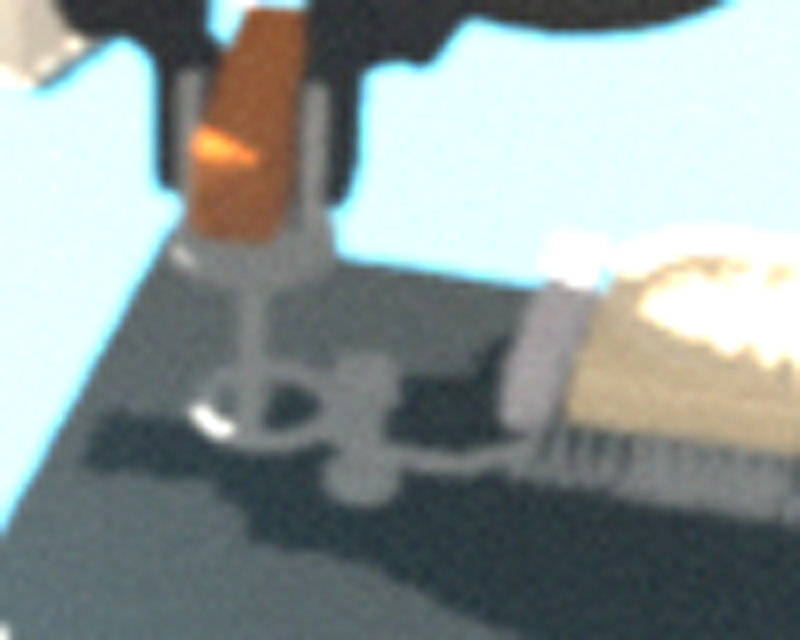

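jog_arm(commands=[-0.4,0,0.1,0,0,0.4,0.5,0,0,0,0,0,0,0.5,0,-0.8,0,0,0,0,0.5,0,-1.2,0,0,0,0,0.5,0,-1.5,0,0,0,0,0.5,0,-1.5,0,0,0,0,0.5,0,-1.5,0,0,0,0,0.5,0,-1.5,0,0,0,0,0.5])

```text
t: 11.23
position: [0.6362, -0.1371, 0.1729]
tool_rot: [0.691, -0.689, -0.154, 0.156]
wrist_force: [0.7, -0.6, -1.3]
gripper_width: 0.0191
```

```bash
python3 - <<'E'
from h import *
go((.5015,.258,.19),83.7)
T=read_camera("top");crop(cv2.convertScaleAbs(T["img"],alpha=2.2),"t13.png",450,130,60,60,10)
T=read_camera("side");crop(cv2.convertScaleAbs(T["img"],alpha=1.5),"s13.png",310,40,140,120,6)
E
```

```text
t 11.23 p [ 0.6362 -0.1371  0.1729] yaw 25.28 y [-0.0039  0.003  -1.    ] w 0.019109272845536096
shift(now axes) cm [ 4.6879 -1.5401 41.4855] shift(target axes) [37.7938 -1.7125 17.7226] turn deg [ -0.2953 -58.4235   0.0125] F [ 0.7355 -0.5991 -1.3313]
```

View pics/t13.png

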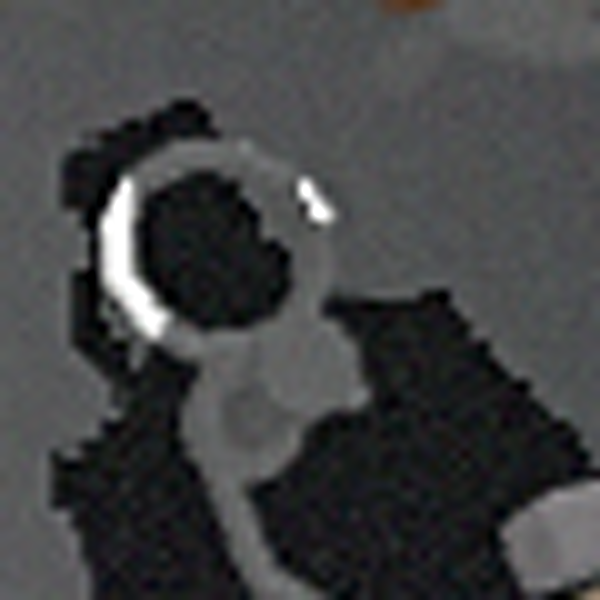

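View pics/s13.png

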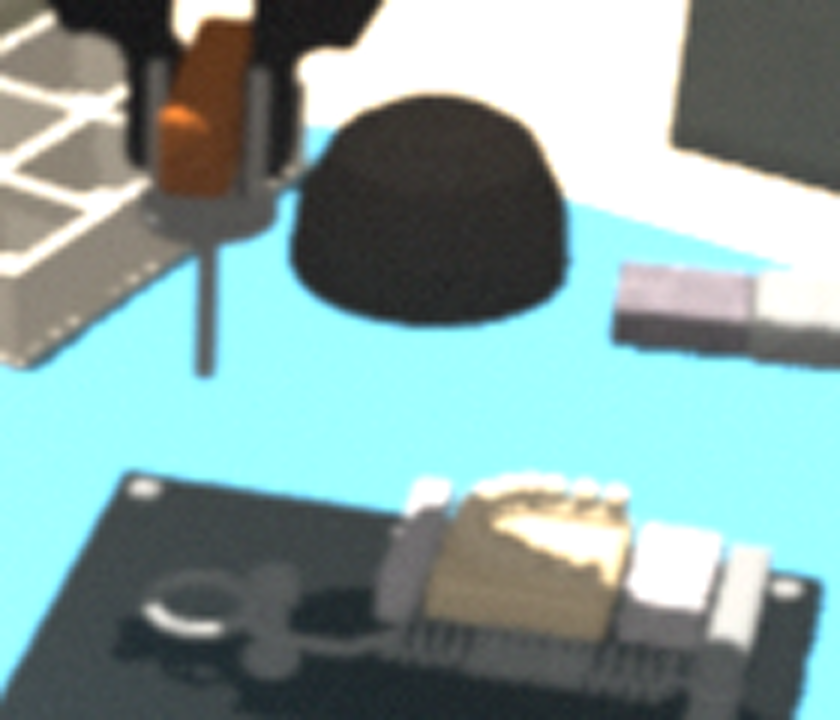

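jog_arm(commands=[0.3,-0.3,2,0,-4,0,0.5,0.5,-0.3,2.9,0,-6,0,0.5,0.9,-0.3,2.8,0,-6,0,0.5,1.2,-0.2,2.7,0,-6,0,0.5,1.5,0,2.6,0,-6,0,0.5,1.8,0,2.4,0,-6,0,0.5,2,0,2.2,0,-6,0,0.5,2.2,0,2,0,-6,0,0.5])

```text
t: 12.0
position: [0.5663, 0.0772, 0.187]
tool_rot: [-0.568, 0.574, 0.418, -0.417]
wrist_force: [0.5, 0.9, -1.0]
gripper_width: 0.0194
```

```bash
python3 - <<'E'
from h import *
go((.5016,.259,.18),83.7)
E
```

```text
t 12.0 p [0.5663 0.0772 0.187 ] yaw 72.33 y [ 0.0061 -0.0059 -1.    ] w 0.01937496975829783
shift(now axes) cm [15.3611  0.5523 11.6893] shift(target axes) [17.3602  0.6992  8.4288] turn deg [  0.4153 -11.3649  -0.2573] F [ 0.4968  0.9173 -0.9538]
```

jog_arm(commands=[2.2,0,1.8,0,-4,0,0.5,2.4,0,1.5,0,-4,0,0.5,2.6,0,1.4,0,-3,0,0.5,2.6,0,1.3,0,0,0,0.5,2,0,1,0,0,0,0.5,1,0,0.5,0,0,0,0.5,0,0,0,0,0,0,0.5,0,0,0,0,0,0,0.5])

```text
t: 12.67
position: [0.5074, 0.23, 0.1862]
tool_rot: [-0.52, 0.524, 0.478, -0.477]
wrist_force: [1.1, -0.9, -0.6]
gripper_width: 0.0195
```

```bash
python3 - <<'E'
from h import *
go((.5016,.259,.15),83.7)
E
```

```text
t 12.67 p [0.5074 0.23   0.1862] yaw 84.94 y [ 0.0052 -0.0029 -1.    ] w 0.019479743080742143
shift(now axes) cm [2.8441 3.6074 0.8537] shift(target axes) [2.8166 3.6189 0.8952] turn deg [ 0.3124  1.2388 -0.1367] F [ 1.0735 -0.8682 -0.6453]
```

jog_arm(commands=[1.4,0.5,0.4,0.3,1.2,-0.1,0.5,1.2,1,0.3,0,0,0,0.5,0.3,1,0.1,0,0,0,0.5,0,0.5,0,0,0,0,0.5,0,0,0,0,0,0,0.5,0,0,0,0,0,0,0.5])

```text
t: 13.17
position: [0.5061, 0.2518, 0.1525]
tool_rot: [-0.527, 0.531, 0.468, -0.471]
wrist_force: [-0.4, 0.3, -0.6]
gripper_width: 0.0191
```

```bash
python3 - <<'E'
from h import *
go((.5016,.259,.14),83.7)
E
```

```text
t 13.17 p [0.5061 0.2518 0.1525] yaw 83.2 y [ 0.0008 -0.0066 -1.    ] w 0.01908142507840998
shift(now axes) cm [0.6706 1.2437 0.5354] shift(target axes) [0.6672 1.2488 0.5275] turn deg [ 0.0905 -0.504  -0.3695] F [-0.435   0.3469 -0.5987]
```

jog_arm(commands=[0.6,0.3,0.5,0.1,-0.5,-0.4,0.5,0.1,0.4,0.1,0,0,0,0.5,0,0.2,0,0,0,0,0.5,0,0,0,0,0,0,0.5,0,0,0,0,0,0,0.5])

```text
t: 13.58
position: [0.5013, 0.2579, 0.1427]
tool_rot: [0.527, -0.527, -0.471, 0.471]
wrist_force: [0.5, -0.3, -0.8]
gripper_width: 0.0198
```

```bash
python3 - <<'E'
from h import *
go((.5016,.259,.14),83.7)
S=read_camera("side");crop(S["img"],"s14.png",170,190,140,110,6)
p=observe()["position"]
for z in(.069,):print((proj(S,(p[0],p[1],p[2]-.07))-[170,190])*6)
T=read_camera("top");crop(T["img"],"t14.png",150,170,100,100,6)
E
```

```text
t 13.58 p [0.5013 0.2579 0.1427] yaw 83.61 y [ 0.0001  0.0003 -1.    ] w 0.01983684092820462
shift(now axes) cm [ 0.1173  0.2684 -0.0185] shift(target axes) [ 0.1174  0.2684 -0.0187] turn deg [ 0.0054 -0.0862  0.0151] F [ 0.5026 -0.3031 -0.7795]
[515.9686 618.8567]
```

View pics/s14.png

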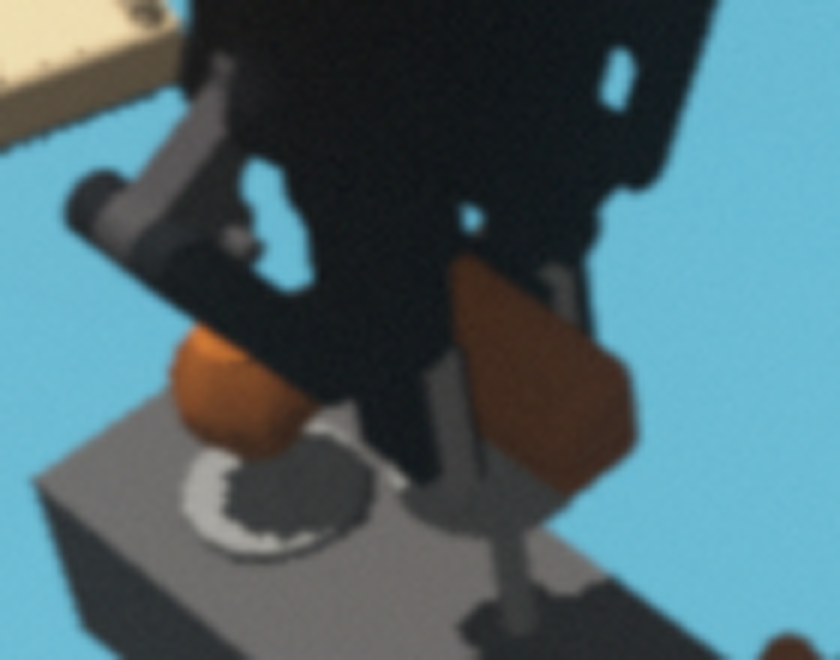

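View pics/t14.png

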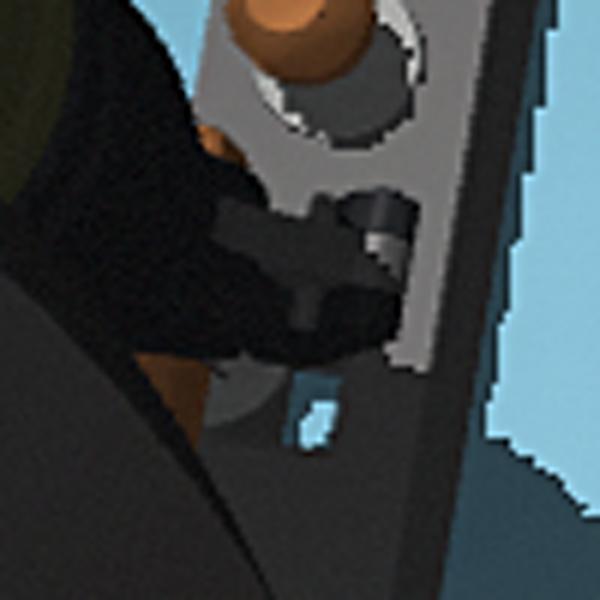

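jog_arm(commands=[0.1,0.5,0,0,0,0,0.5,0,1,0,0,0,0,0.5,0,1,0,0,0,0,0.5,0,0.8,0,0,0,0,0.5,0,0,0,0,0,0,0.5])

```text
t: 14.1
position: [0.502, 0.2591, 0.107]
tool_rot: [-0.527, 0.527, 0.472, -0.471]
wrist_force: [-0.7, -0.6, -0.1]
gripper_width: 0.0191
```

```bash
python3 - <<'E'
from h import *
go((.5016,.259,.074),83.7)
S=read_camera("side");crop(S["img"],"s15.png",170,190,140,110,6)
E
```

```text
t 14.1 p [0.502  0.2591 0.107 ] yaw 83.6 y [ 0.0019  0.001  -1.    ] w 0.0191254081331864
shift(now axes) cm [-0.0145  3.3008  0.0425] shift(target axes) [-0.0105  3.3009  0.0367] turn deg [ 0.1013 -0.1018  0.067 ] F [-0.7194 -0.6404 -0.1341]
```

View pics/s15.png

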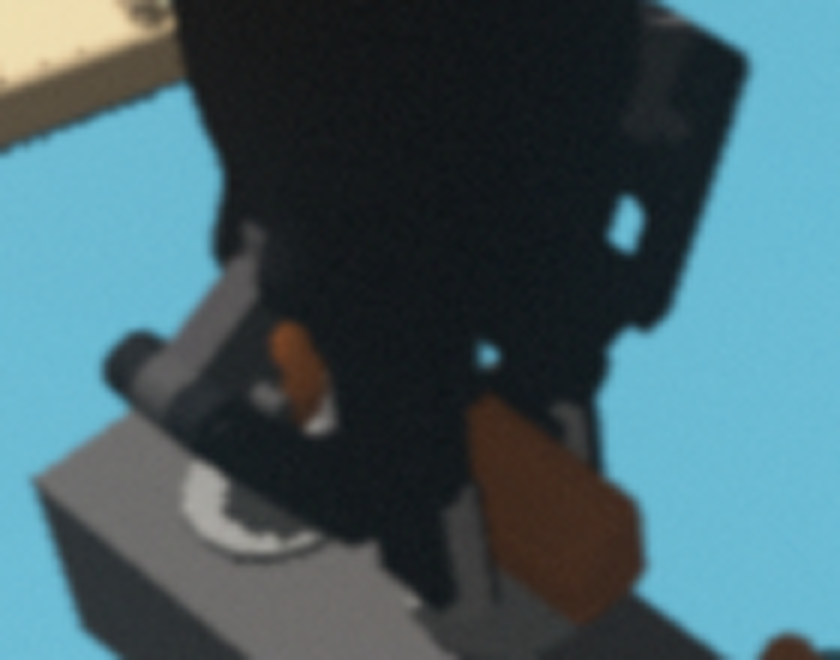

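jog_arm(commands=[0,0.8,0,0,0,0,0.5,0,0.9,0,0,0,0,0.5,0,0.9,0,0,0,0,0.5,0,0.2,0,0,0,0,0.5,0,0,0,0,0,0,0.5])

```text
t: 14.57
position: [0.5023, 0.2593, 0.0763]
tool_rot: [-0.527, 0.527, 0.472, -0.471]
wrist_force: [-0.4, -1.0, -0.7]
gripper_width: 0.0194
```

```bash
python3 - <<'E'
from h import *
go((.5016,.259,.074),83.7)
E
```

```text
t 14.57 p [0.5023 0.2593 0.0763] yaw 83.6 y [ 0.0019  0.0011 -1.    ] w 0.019365291188886954
shift(now axes) cm [-0.039   0.229   0.0624] shift(target axes) [-0.0386  0.2291  0.062 ] turn deg [ 0.1001 -0.0964  0.0758] F [-0.3586 -1.0321 -0.7211]
```

jog_arm(commands=[0,0.25,0.05,0,0,0,0.5,0,0.05,0,0,0,0,0.5,0,0,0,0,0,0,0.5])

```text
t: 14.82
position: [0.5021, 0.2596, 0.0742]
tool_rot: [-0.527, 0.527, 0.472, -0.47]
wrist_force: [0.2, 0.2, -2.2]
gripper_width: 0.0193
```

jog_arm(commands=[0,0.05,0,0,0,0,0.5,0,0,0,0,0,0,2.5,0,0,0,0,0,0,4,0,0,0,0,0,0,5,0,0,0,0,0,0,5,0,0,0,0,0,0,5,0,0,0,0,0,0,5])

```text
t: 15.4
position: [0.5029, 0.2602, 0.0745]
tool_rot: [-0.527, 0.528, 0.473, -0.469]
wrist_force: [-0.6, 0.2, 1.2]
gripper_width: 0.0499
```

jog_arm(commands=[0,-0.5,0,0,0,0,5,0,-1.5,0,0,0,0,5,0,-2,0,0,0,0,5,0,-2.5,0,0,0,0,5,0,-2.5,0,0,0,0,5,0,-2.5,0,0,0,0,5,0,-2.5,0,0,0,0,5,0,-2.5,0,0,0,0,5])

```text
t: 16.07
position: [0.4987, 0.258, 0.2426]
tool_rot: [0.528, -0.526, -0.469, 0.474]
wrist_force: [0.2, -0.2, -0.7]
gripper_width: 0.05
```

jog_arm(commands=[2,-1,0,0,0,0,5,3,0,0,0,0,0,5,3,0,0,0,0,0,5,3,0,0,0,0,0,5,2,0,0,0,0,0,5,1,0,0,0,0,0,5,0,0,0,0,0,0,5,0,0,0,0,0,0,5])

```text
t: 16.73
position: [0.5173, 0.4008, 0.2646]
tool_rot: [-0.528, 0.529, 0.472, -0.468]
wrist_force: [0.2, -0.7, -0.1]
gripper_width: 0.05
```

```bash
python3 - <<'E'
from h import *
s=observe();print(s["t"],s["position"],s["wrist_force"])
T=read_camera("top");S=read_camera("side")
cv2.imwrite("pics/top20.png",T["img"]);cv2.imwrite("pics/side20.png",S["img"])
crop(S["img"],"s20.png",170,220,190,150,4);crop(T["img"],"t20.png",440,125,120,140,4)
crop(S["img"],"s21.png",310,110,150,90,5)
E
```

```text
16.7333 [0.5173 0.4008 0.2646] [ 0.2156 -0.7408 -0.127 ]
```

View pics/top20.png

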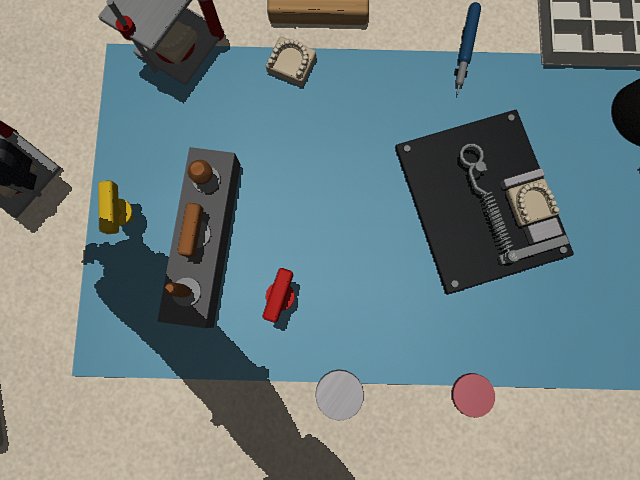

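View pics/s20.png

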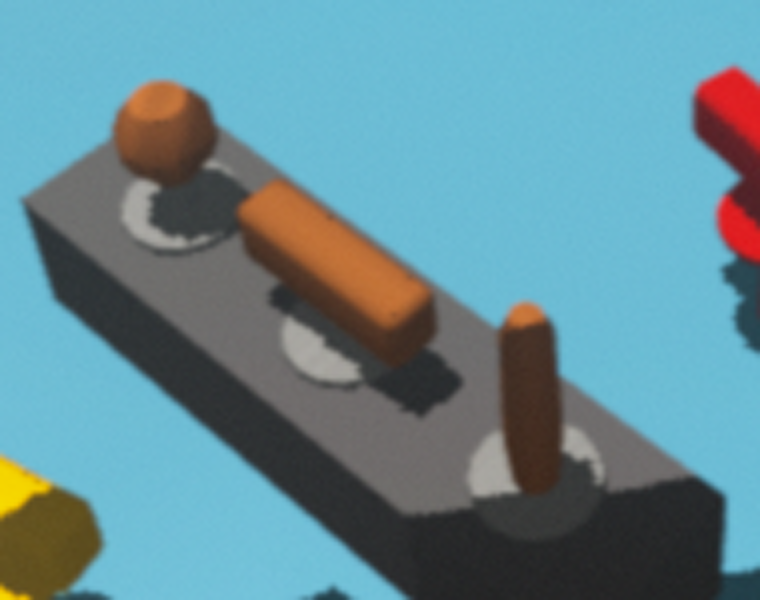

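View pics/t20.png

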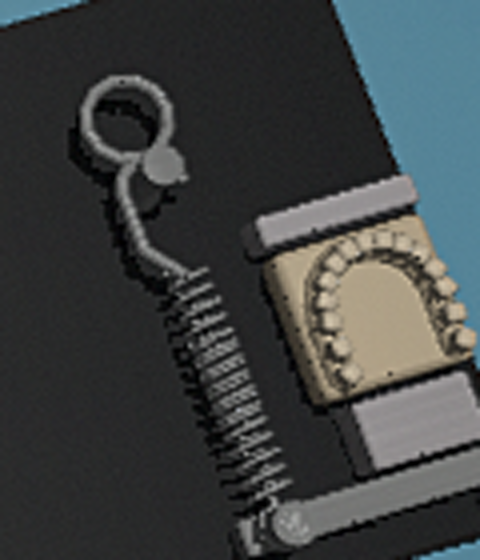

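View pics/s21.png

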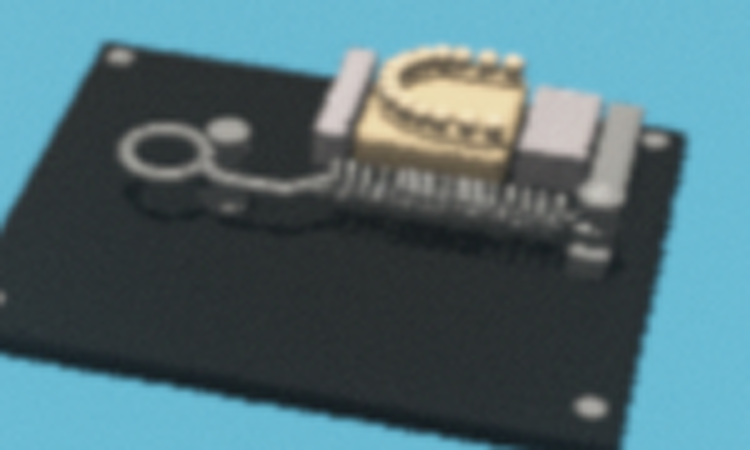

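```bash
python3 - <<'E'
from h import *
T=read_camera("top");S=read_camera("side")
e=cast(T,440+127/4,125+117/4,.03);P=np.array([.6141,-.1455]);print("eye-post",np.hypot(*(e[:2]-P)),e)
for n,r,c in(("top",(165,195,60,70),T),("side",(225,262,60,50),S)):
  o=cv2.imread(f"pics/{n}0.png")
  for im in(o,c["img"]):
    hsv=cv2.cvtColor(im,cv2.COLOR_BGR2HSV);m=cv2.inRange(hsv,(5,110,50),(18,255,255));x,y,w,h=r
    k=max(cv2.findContours(m[y:y+h,x:x+w].copy(),0,2)[0],key=cv2.contourArea);print(n,cv2.minAreaRect(k))
s=observe();print(s["joint_velocities"])
hand_in()
E
```

```text
eye-post 0.024050220997414207 [ 0.6367 -0.1372  0.03  ]
top ((23.65999984741211, 34.12000274658203), (14.57916259765625, 52.41343307495117), 10.304845809936523)
top ((23.539621353149414, 33.78867721557617), (14.743082046508789, 52.33794403076172), 10.619654655456543)
side ((28.61006736755371, 24.060579299926758), (55.7266731262207, 20.32433319091797), 38.290164947509766)
side ((27.299999237060547, 24.099998474121094), (54.20000076293945, 20.200002670288086), 36.869895935058594)
[ 0.0007 -0.0025 -0.002  -0.0029  0.0012 -0.0026 -0.0023]
the job is handed in; nothing more can be done
```

I hooked the spring round the anchor post with the puller, put the puller back in its own rack hole, and handed the job in at about 17 s.

- **Spring:** I put the puller's pin through the eye, stretched the spring and swung the post in through the hook's mouth. After I eased back, the wrist force fell to about 1 N with the pin still in the eye, so the post is carrying the tension. After I lifted the puller clear, both cameras showed the hook still round the post. The eye's centre measured 24 mm from the post, against the 23 mm expected, and the calibration is good to about 2 mm. The fingers held only the wooden crossbar, at least 60 mm above the pin's tip.
- **Puller:** It stands in the middle hole with its guard disc on the rack. In both views the crossbar matches its starting picture to within about 1.3 pixels and 1.5 degrees. The gripper let go at the height where it had first gripped.
- **Finish:** The arm is parked about 15 cm away from the rack and touching nothing. No check failed. The side-view check of the pin's tip was 2 to 3 mm off the calculated spot, which is within tolerance.

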